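# Hold the windowed check paddle in the beam of the transmission gauge

### The arm

A 6-joint arm with a two-finger parallel gripper is mounted at the origin on a cart in front of the work surface, level with it; the furniture and walls round the work are solid. World frame = base frame: x ahead of the robot, y to its left, z up, the work surface at z = 0. Lengths are in m, angles in rad, forces in N, time in s.
With the tool pointing down it reaches from about 0.35 to 0.85 m from the base axis. Payload 8.1 kg.
Tool frame: the origin (TCP) lies at the very end of the fingers, on their centre line; the grasp point (between the pads) lies 19 mm behind it; z points along the fingers, y is the line along which they close (so a half turn about z gives the same grasp; the last joint's range is limited). The gripper opens to 93 mm and grips with 3 to 60 N. Pads are 15 mm wide; open, the fingers measure 128 mm over their backs; the gripper's body (75 mm by 188 mm) begins 65 mm behind the grasp point.
Start: joints at [-1.379, 0.13, 1.488, -0, 1.523, -0.085], TCP at [0.164, -0.577, 0.219] pointing down, gripper open.
Joint ranges: [-2.96, 2.96], [-0.89, 2.26], [0.02, 2.5], [-1.34, 4.48], [0, 2.73], [-2.66, 2.66]. Speed limits (rad/s): [2.39, 2.39, 2.79, 3.14, 3.14, 3.14].

### API

Orientations are given as a rotation vector (axis times angle).
In Python, from plant import monitor, eyes, ticket gives the robot as it stands.
- The arm moves only by the tool arm_command, never from a script. Its argument "deltas" is a list that holds one entry, the list of rows, each a list of 6 numbers: the shift along the world's x, y, z in cm, then the turn, a rotation vector about the world's x, y, z in degrees. In form: [[[tx, ty, tz, rx, ry, rz], ...]]. A call has 1 to 12 rows; each row shifts and turns the commanded pose from where the row before left it; what a row does not reach is not made up. A row lasts 1/12 s, in which the tool goes at most 41.7 mm and 7.16 degrees, less where a joint would pass 70% of its speed; a pose out of reach is approached as far as the arm can. A call is refused whole if a number of a shift passes 4.17 or a number of a turn 7.16, either way. A call with a gripper value outside its range is refused whole. "gripper" is the opening, from -1 (shut) to 1 (fully open), set as the call begins (left out, the last holds). The fingers move at their own pace and stop on an object; "squeeze" is the grip in N (left out, the last holds). Time passes only in rows, so rows that do not move let the fingers close. It gives the time, the measured TCP pose, the force, the opening and the grip force at its end, in the units of the state.
- monitor.read_state(): the state, without advancing time (a new reading comes with each control period).
- eyes.read_camera(name): name is "scene" or "top" or "wrist"; returns the picture (384x512x3 uint8, blue, green, red); there is no depth.
- eyes.camera_model(name): a dict with "fx", "fy", "cx", "cy" (pixels), "k1" (the pictures are not rectified: a ray, as slopes to the right and down, at radius r is drawn at 1 + k1 r^2 times it, then the intrinsics apply), "rvec" (rotation vector, rad) and "tvec" (3), from world to camera coordinates, as OpenCV has them. Camera axes: x right, y down, z forward; pixel columns grow to the right and rows downward; lengths in m; the calibration is good to about 2 mm. A picture is of the moment at which its call begins: read the wrist's pose just before it. camera_model takes no time and is no camera call; for the wrist camera it gives the pose at the moment of the call.
- ticket.close_job(): hands the job in; it is judged then, once.
The state is a dict: "t": time; "q": joint angles; "dq": joint speeds; "joint_torque": joint torques, N m; "tool_pos": TCP position; "orientation": TCP orientation; "force": force on the tool from outside, world axes, zero at the start; "wrist_torque": the same for the moment, N m; "opening": finger opening in m; "gripper_force": force on a finger pad.
Only numpy, scipy, OpenCV 4.12 (cv2) and the standard library are available. Lean on these libraries where they do the work, as an engineer would, in place of code of your own. Each camera call takes 0.05 s, during which the arm holds its last target. There are 200 camera calls.

### The job

The small transmission gauge on the worktop needs its zero check. Lift the loose dust cap off its slot by the knob and set it down (do not drop it) flat on the bare worktop, knob up; then take the check paddle with the square window, not the blank one, out of its low two-slot stand, lower it upright through the slot until the line engraved round its blade is level with the rim of the slot and its window is in the beam, and finish while still holding it there: nothing in the gauge carries it at that height, so do not let go. Leave the blank paddle in the stand and the other things on the bench where they are.

Things in the scene. Friction and masses are not known exactly. Their poses are not given: they have to be found in the camera images.
- gauge: fixed bench gauge: white housing 120 (x) x 96 (y) x 84 mm, sloping display on its -x side, cooling fins (top 91 mm) on its +x side, between them a bright slot plate 34 (x) x 66 (y) mm, 94 mm high (highest part). Origin: centre of the slot at worktop level, z up. Under the plate, which is 14 mm thick, lies a wider well, 30 x 56 mm, its floor 8 mm above the worktop
- slot_mouth (a point): centre of the slot's mouth at rim level (top of the slot plate, 94 mm above the worktop), axes as the gauge. The slot is 12 mm (x) by 46 mm (y); its mouth widens by 4 mm all round in a 45 degree lead-in 4 mm deep; below that the straight slot is 10 mm deep, open to the well
- dust_cap: loose black cap over the slot plate, 43 (x) x 75 (y) mm, 12 mm high without its knob, about 0.1 kg. Origin: centre of the skirt's lower edge, z up, at first 86 mm above the worktop (the skirt hangs 8 mm down round the slot plate, 1.5 mm play). Round upright knob on top, 24 mm across, from 12 to 36 mm above the origin
- window_paddle: loose upright paddle in the stand, about 0.1 kg, 10 mm thick (x). Origin: centre of its foot, z up. Blade 44 mm wide (y), 0 to 78 mm above the foot, with a 20 mm square window centred at 36 mm; above it the flat-sided handle, 24 mm wide (y), 10 mm thick, from 78 to 124 mm. At first its foot is 6 mm above the worktop, sunk 16 mm into the stand
- window_paddle_line (a point): centre of the paddle at its engraved dark line, which runs round the blade 66 mm above the foot
- blank_paddle: the other paddle in the stand, same shape, size and line but without a window; origin and axes likewise. Stays in the stand
- stand: grey stand, fixed, 46 (x) x 110 (y) x 22 mm, with two slots 16 mm deep side by side along y, centred 27 mm either side of its centre, each holding a paddle with about 1 mm play; the paddles' width lies along the stand's y. Origin: centre of its underside
- assembly_stand: fixed obstacle, always in one place: black stand on a base plate 16 mm high that reaches, from the origin, 90 mm towards the robot, 60 mm away from it and 75 mm to either side; columns up to 275 mm high stand on its far half. Between it and the worktop's front edge (0.33 m ahead of the robot) the worktop is bare; a tray and loose small parts lie beyond its right side
- vial_1: bystander: small specimen vial with a screw cap, 27 mm across, 54 mm high; origin at the centre of its foot
- vial_2: bystander: a second such vial
- putty_tin: bystander: low round tin, 52 mm across, 22 mm high; origin at the centre of its underside
There are look-alikes about, which are no part of the job. What is shaped like the window_paddle but blue is not meant.

How it is judged:
By the outcome, as a careful person would: the job done as asked, in the order asked, and still so for the second after the job is handed in, while the arm keeps its last pose, push and grip.
It also fails if it takes over 66 s, if anything falls off the work surface, if the arm or the gripper's body presses on something with over 40 N, if the wrist force passes 120 N, or if a joint passes its speed limit or range.

## Working session

There is one attempt and no reset: what is moved stays moved. The work goes in short steps, Python scripts to look and compute and a tool call to move; the robot and the scene stay as the last step left them, time stands still between calls to the robot, and variables do not carry over. Pictures are saved under pics/ and viewed, at most 13 in all, crops included, and the job is handed in when it is done.

Besides the shell and the picture viewer there is one more tool, called after "Call:" as name(argument=value, ...) on one line, values as JSON. arm_command: Moves the arm, as the interface text tells. Its arguments: {"type":"object","properties":{"deltas":{"type":"array"},"gripper":{"type":"number"},"squeeze":{"type":"number"}},"required":["deltas"]}

```bash
mkdir -p pics; ls; cat > h.py <<'E'
import numpy as np, cv2
from plant import monitor, eyes, ticket
def cam(n):
    m=eyes.camera_model(n); R=cv2.Rodrigues(np.array(m["rvec"],float))[0]; t=np.array(m["tvec"],float).ravel(); return m,R,t
def ray(c,u,v):
    m,R,t=c; d=np.array([(u-m["cx"])/m["fx"],(v-m["cy"])/m["fy"]]); p=d.copy()
    for _ in range(20): p=d/(1+m["k1"]*(p@p))
    return -R.T@t, R.T@np.array([p[0],p[1],1])
def onz(c,u,v,z):
    o,d=ray(c,u,v); return o+d*(z-o[2])/d[2]
def proj(c,P):
    m,R,t=c; X=R@np.array(P,float)+t; p=X[:2]/X[2]; p=p*(1+m["k1"]*(p@p)); return np.array([p[0]*m["fx"]+m["cx"],p[1]*m["fy"]+m["cy"]])
def tri(c1,p1,c2,p2):
    o1,d1=ray(c1,*p1);o2,d2=ray(c2,*p2);s=np.linalg.lstsq(np.c_[d1,-d2],o2-o1,rcond=None)[0]
    a=o1+s[0]*d1;b=o2+s[1]*d2;return (a+b)/2,np.linalg.norm(a-b)
E
python3 - <<'E'
from h import *
for n in("scene","top"):
    im=eyes.read_camera(n); cv2.imwrite(f"pics/{n}0.png",im); cv2.imwrite(f"pics/{n}0v.png",cv2.resize(im,(800,600),interpolation=cv2.INTER_CUBIC))
    c=cam(n); print(n,c[0]["fx"],c[0]["k1"],-c[1].T@c[2])
print(monitor.read_state())
E
```

```text
pics
scene 411.88621258762294 -0.021211734185536544 [0.03820646 0.5881939  0.51568488]
top 454.79714270014614 -0.10707730681853868 [0.31317341 0.00792985 0.99790204]
{'t': 0.1, 'q': array([-1.37939414e+00,  1.31087465e-01,  1.48918458e+00,  2.90351830e-05,
        1.52300534e+00, -8.53982542e-02]), 'dq': array([-2.03446929e-05,  1.53626180e-04, -3.50364325e-03, -4.32557659e-04,
       -1.02746438e-03,  1.09544868e-03]), 'joint_torque': array([-3.99477794e-04, -5.61341536e+01, -4.93095767e+01,  7.67460745e-02,
        2.90790852e-02, -8.36423624e-05]), 'tool_pos': array([ 0.16390093, -0.57663686,  0.21768347]), 'orientation': array([-3.10988515e+00, -4.33175886e-01,  9.46555711e-05]), 'force': array([-0.25482926,  1.03141385,  0.62774539]), 'wrist_torque': array([-0.05166958,  0.0059158 , -0.02364631]), 'gripper_force': 0.0, 'opening': 0.09327238489090818}
```

View pics/scene0v.png

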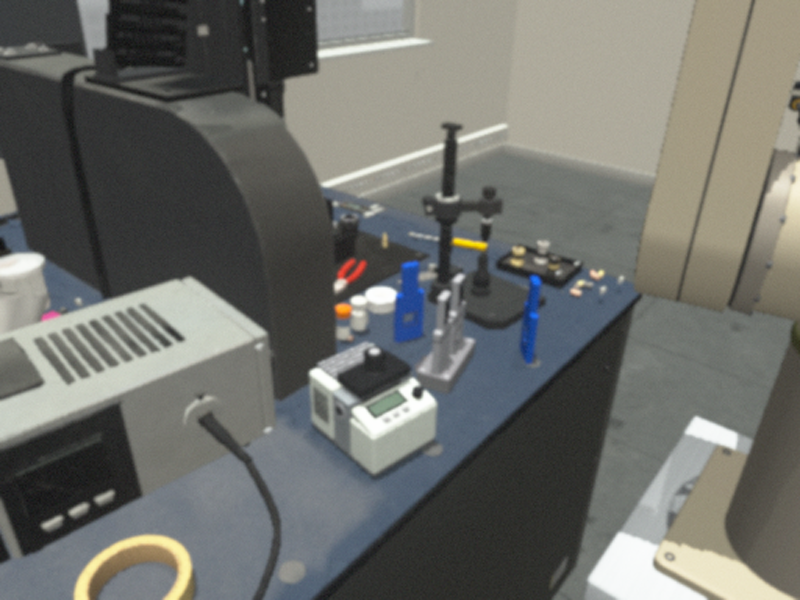

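View pics/top0v.png

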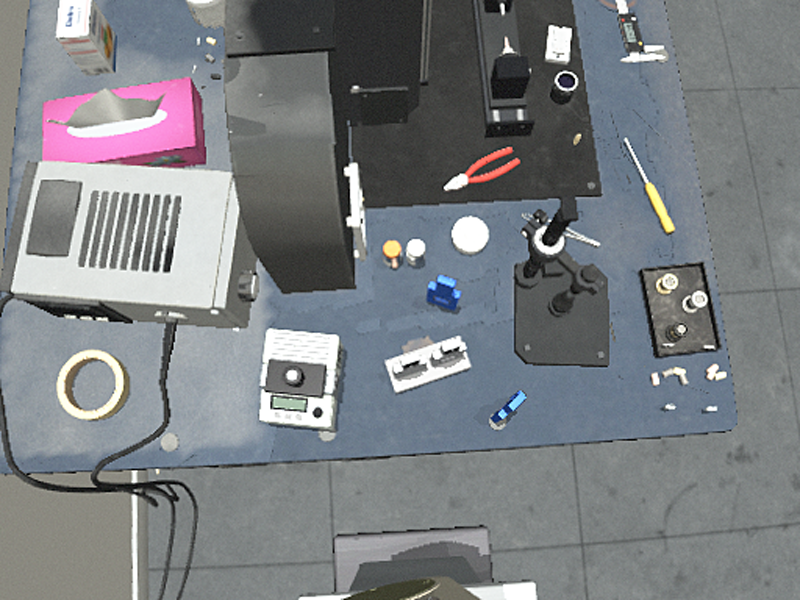

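The scene view shows the gauge at (372,400), the grey stand with two paddles at (448,340), and blue look-alikes at (408,300) and (530,320). In the top view the gauge is at (300,380), its knob at (292,376) and the stand at (427,362). The blue ones there are at (444,292) and (508,410).

```bash
python3 - <<'E'
from h import *
t=cv2.imread("pics/top0.png"); s=cv2.imread("pics/scene0.png")
a=cv2.resize(t[205:285,160:310],None,fx=4,fy=4,interpolation=cv2.INTER_CUBIC)
b=cv2.resize(s[170:255,260:310],None,fx=3.5,fy=3.5,interpolation=cv2.INTER_CUBIC)
b=b[:,:]; o=np.zeros((320,800,3),np.uint8); o[:,:600]=a; o[:298,600:775]=b
s2=cv2.resize(s[215:305,190:290],None,fx=3,fy=3,interpolation=cv2.INTER_CUBIC)
o2=np.zeros((275,800,3),np.uint8); o2[:270,:300]=s2
cv2.imwrite("pics/crop1.png",np.vstack([o,o2]))
# rough: knob top z=.122, stand top .022
c=cam("top"); k=800/512
for nm,u,v,z in(("knob",292,374,.122),("stand",427,362,.022),("gauge",300,380,.09),("blue1",444,292,0.06),("blue2",508,410,.06),("orange",393,248,.05),("white",415,248,.05),("tin?",470,235,.02),("bare",400,430,0),("edge",400,457,0),("rod",560,270,0)):
    print(nm,onz(c,u/k,v/k,z).round(3))
E
```

```text
knob [0.435 0.138 0.122]
stand [ 0.455 -0.034  0.022]
gauge [0.431 0.133 0.09 ]
blue1 [ 0.544 -0.062  0.06 ]
blue2 [ 0.379 -0.135  0.06 ]
orange [0.614 0.003 0.05 ]
white [ 0.612 -0.028  0.05 ]
tin? [ 0.636 -0.109  0.02 ]
bare [0.365 0.008 0.   ]
edge [0.328 0.011 0.   ]
rod [ 0.581 -0.239  0.   ]
```

View pics/crop1.png

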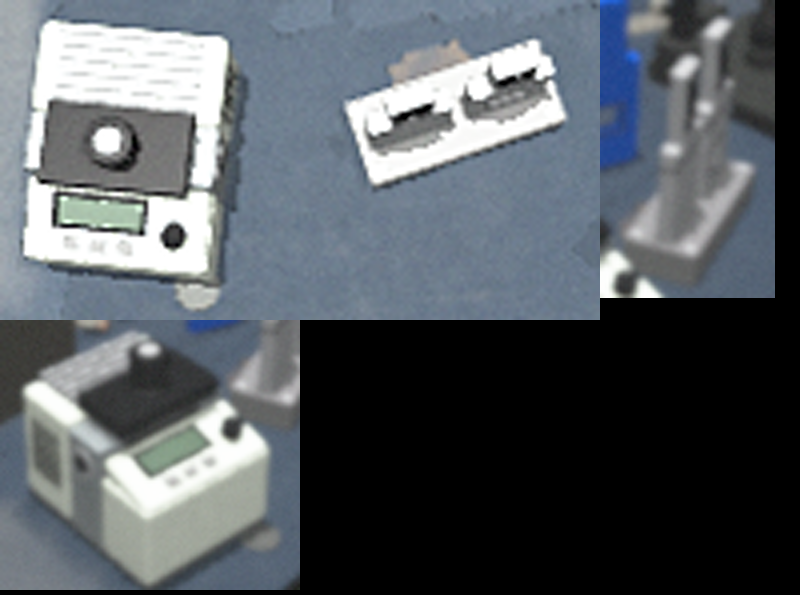

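```bash
python3 - <<'E'
from h import *
c=cam("wrist"); s=monitor.read_state(); T=cv2.Rodrigues(s["orientation"])[0]
C=-c[1].T@c[2]
print("cam in tool",T.T@(C-s["tool_pos"]),"axis in tool",T.T@c[1][2],"right",T.T@c[1][0],c[0])
print("tool x,y",T[:,0],T[:,1])
print(monitor.read_state()["t"])
E
```

```text
cam in tool [ 0.07522893  0.00078789 -0.16626997] axis in tool [-2.72359364e-01  6.53333380e-04  9.62195380e-01] right [ 1.99697113e-04  9.99999786e-01 -6.22476343e-04] {'fx': 337.2907210535019, 'fy': 337.2907210535019, 'cx': 256.1763751642168, 'cy': 189.84884224240778, 'k1': 0.03287108104447775, 'rvec': array([-2.32397236,  1.75508178,  0.24470447]), 'tvec': array([-0.60015448, -0.0323624 ,  0.39053411])}
tool x,y [9.61935143e-01 2.73277789e-01 1.72591833e-04] [ 0.27327769 -0.96193373 -0.00167611]
0.1
```

Call:
arm_command(deltas=[[[1.5,3.5,1.5,0,0,0],[1.5,3.5,1.5,0,0,0],[1.5,3.5,1.5,0,0,0],[1.5,3.5,1.5,0,0,0],[1.5,3.5,1,0,0,0],[1.5,3.5,1,0,0,0],[1.5,3.5,0,0,0,0],[1.5,3.5,0,0,0,0],[1,3.5,0,0,0,0],[1,3.5,0,0,0,0],[1,3.5,0,0,0,0],[1,3.5,0,0,0,0]]])

```text
t: 1.1
tool_pos: [0.3238, -0.1554, 0.2983]
orientation: [-3.112, -0.433, 0.0]
force: [0.6, -0.3, -0.4]
opening: 0.0925
gripper_force: 0.0
```

Call:
arm_command(deltas=[[[0.5,4,0,0,0,0],[2,3.5,0,0,0,0],[3,2.5,0,0,0,0],[4,1.5,0,0,0,0],[4,1,0,0,0,0],[4,0,0,0,0,0],[4,0,-0.5,0,0,0],[2,0,-0.5,0,0,0],[0,0,0,0,0,0],[0,0,0,0,0,0]]])

```text
t: 1.93
tool_pos: [0.5578, -0.0323, 0.2867]
orientation: [-3.11, -0.434, 0.006]
force: [-0.8, -0.3, -0.6]
opening: 0.093
gripper_force: 0.0
```

```bash
python3 - <<'E'
from h import *
c=cam("wrist"); im=eyes.read_camera("wrist"); cv2.imwrite("pics/w1.png",im); np.savez("w1.npz",m=c[0],R=c[1],t=c[2])
cv2.imwrite("pics/w1v.png",cv2.resize(im,(800,600),interpolation=cv2.INTER_CUBIC))
for P in([.455,-.034,.022],[.435,.138,.122]): print(proj(c,P)*800/512)
E
```

```text
[369.27834662 353.25130265]
[105.99571455 371.42894261]
```

View pics/w1v.png

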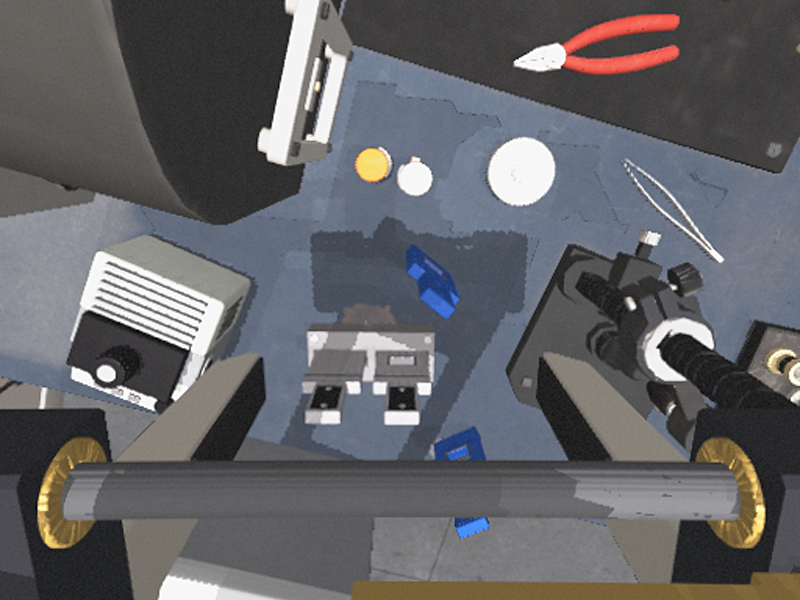

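Candidates in the wrist view: grey right paddle (402,375), whose square window shows at (402,360); grey left (335,380), with no window; blue ones at (432,280) and (462,480). I choose the right one (−y side) and check it in a close crop.

```bash
python3 - <<'E'
from h import *
w=cv2.imread("pics/w1.png"); t=cv2.imread("pics/top0.png")
a=cv2.resize(w[200:280,185:285],None,fx=5,fy=5,interpolation=cv2.INTER_CUBIC)  # 500x400
b=cv2.resize(w[180:280,35:95],None,fx=4,fy=4,interpolation=cv2.INTER_CUBIC) #240x400
d=cv2.resize(t[210:255,240:305],None,fx=4,fy=4,interpolation=cv2.INTER_CUBIC)
o=np.zeros((590,760,3),np.uint8); o[:400,:500]=a;o[:400,510:750]=b;o[405:585,:260]=d
e=cv2.resize(t[225:260,165:215],None,fx=5,fy=5,interpolation=cv2.INTER_CUBIC); o[405:580,300:550]=e
cv2.imwrite("pics/crop2.png",o)
E
```

```text
(no output)
```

View pics/crop2.png

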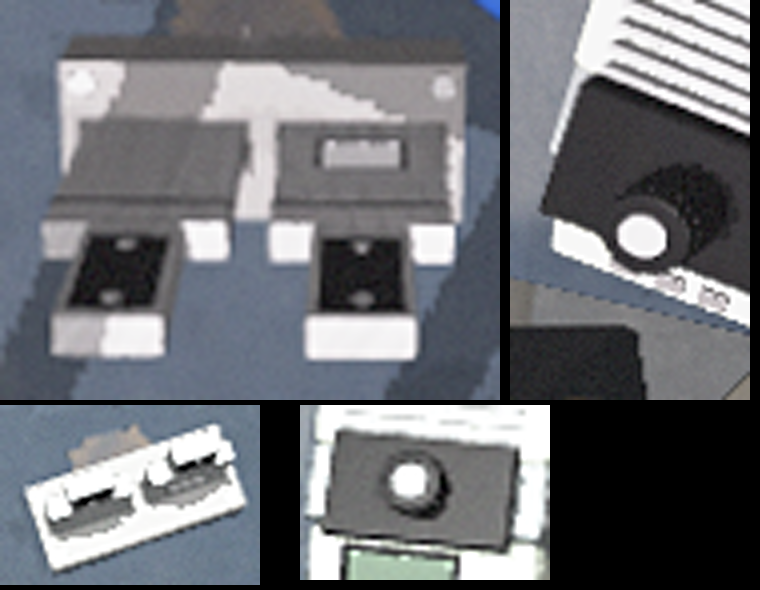

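```bash
python3 - <<'E'
from h import *
z=np.load("w1.npz",allow_pickle=True); w=(z["m"].item(),z["R"],z["t"]); t=cam("top")
def q(c,pts,z,nm):
    P=np.array([onz(c,u,v,z) for u,v in pts])[:,:2]; m=P.mean(0); e=[np.linalg.norm(P[i]-P[(i+1)%len(P)]).round(4) for i in range(len(P))]
    d=P[0]-P[1]+P[3]-P[2]; print(nm,m.round(4),"sides",e,"yaw(y axis)",np.degrees(np.arctan2(-d[0],d[1])).round(1)); return m
A=lambda L:[(u/5+185,v/5+200) for u,v in L]
pr=q(w,A([(307,315),(415,315),(418,357),(307,357)]),.130,"right handle")
pl=q(w,A([(53,315),(163,315),(163,356),(51,356)]),.130,"left handle"); d=pl-pr; print(np.linalg.norm(d),np.degrees(np.arctan2(-d[0],d[1])))
q(w,A([(68,38),(468,38),(465,220),(62,175)]),.022,"stand")
D=lambda L:[(u/4+240,(v-405)/4+210) for u,v in L]
q(t,D([(27,488),(215,425),(246,505),(55,570)]),.022,"stand top")
k1=((640-510)/4+35,236/4+180);k2=((409-300)/5+165,(482-405)/5+225)
print("knob",onz(w,*k1,.122),onz(t,*k2,.122),tri(w,k1,t,k2))
E=lambda L:[(u/5-60+165,(v-405)/5+225) for u,v in L]
q(t,E([(337,430),(518,447),(503,550),(323,530)]),.098,"cap")
B=lambda L:[((u-510)/4+35,v/4+180) for u,v in L]
print([onz(w,*p,.098).round(4) for p in B([(590,78),(545,213)])])
E
```

```text
right handle [ 0.46   -0.0623] sides [np.float64(0.0229), np.float64(0.0099), np.float64(0.0237), np.float64(0.0099)] yaw(y axis) 15.9
left handle [ 0.4453 -0.0102] sides [np.float64(0.0233), np.float64(0.0097), np.float64(0.0239), np.float64(0.0097)] yaw(y axis) 15.8
0.054038131851342396 15.732760617570413
stand [ 0.459  -0.0356] sides [np.float64(0.1078), np.float64(0.0535), np.float64(0.1123), np.float64(0.0401)] yaw(y axis) 12.4
stand top [ 0.4519 -0.0359] sides [np.float64(0.108), np.float64(0.0468), np.float64(0.1089), np.float64(0.0469)] yaw(y axis) 15.2
knob [0.43343711 0.13814216 0.122     ] [0.43318579 0.13836486 0.122     ] (array([0.43321778, 0.13837321, 0.12160905]), np.float64(0.00010674066994366727))
cap [0.4334 0.1376] sides [np.float64(0.0733), np.float64(0.0414), np.float64(0.0724), np.float64(0.0404)] yaw(y axis) -9.1
[array([0.4624, 0.168 , 0.098 ]), array([0.4191, 0.1751, 0.098 ])]
```

The crop confirms it: the right-hand grey paddle (window at crop (362,152)) is the one to take, and the left one is blank. The sizes (24×10 mm handle, 54 mm spacing) and the knob height of 121.6 mm all match. I'll go to the knob with the hand turned to the gauge's yaw.

Call:
arm_command(deltas=[[[-1.24,1.7,-0.5,0,0,6.55],[-1.24,1.7,-0.5,0,0,6.55],[-1.24,1.7,-0.5,0,0,6.55],[-1.24,1.7,-0.8,0,0,6.55],[-1.24,1.7,-0.8,0,0,6.55],[-1.24,1.7,-0.8,0,0,6.55],[-1.24,1.7,-1,0,0,6.55],[-1.24,1.7,-1,0,0,6.55],[-1.24,1.7,-1,0,0,6.55],[-1.24,1.76,-1,0,0,6.55],[0,0,0,0,0,0],[0,0,0,0,0,0]]], gripper=0.2)

```text
t: 2.98
tool_pos: [0.4329, 0.1382, 0.21]
orientation: [2.382, 2.048, 0.001]
force: [0.6, -0.5, 0.0]
opening: 0.0557
gripper_force: 0.0
```

```bash
python3 - <<'E'
from h import *
c=cam("wrist"); s=monitor.read_state(); im=eyes.read_camera("wrist"); cv2.imwrite("pics/w2.png",im); np.savez("w2.npz",m=c[0],R=c[1],t=c[2])
T=cv2.Rodrigues(s["orientation"])[0]; print("yaw",np.degrees(np.arctan2(T[1,0],T[0,0])),T[:,2],s["tool_pos"])
cv2.imwrite("pics/w2v.png",cv2.resize(im,(800,600),interpolation=cv2.INTER_CUBIC))
print(proj(c,[.4333,.1383,.122])*1.5625)
E
```

```text
yaw 81.36332878761938 [ 8.25596814e-04 -2.29397064e-05 -9.99999659e-01] [0.43291391 0.13824626 0.20998479]
[400.86641025 301.52388594]
```

View pics/w2v.png

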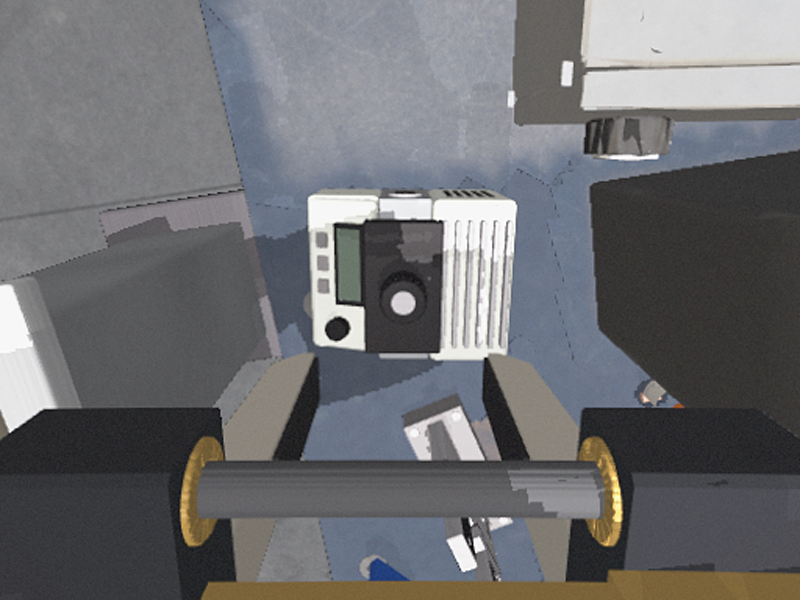

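The knob is at (403,302), where predicted, and the gauge's edges run symmetric to the hand (yaw −8.6°). Descending to grip.

Call:
arm_command(deltas=[[[0.05,0,-2,0,0,0],[0,0,-2,0,0,0],[0,0,-2,0,0,0],[0,0,-2,0,0,0],[0,0,-1,0,0,0],[0,0,-1,0,0,0],[0,0,-0.5,0,0,0],[0,0,-0.3,0,0,0],[0,0,0,0,0,0],[0,0,0,0,0,0]]])

```text
t: 3.87
tool_pos: [0.4351, 0.1381, 0.1025]
orientation: [2.382, 2.047, 0.002]
force: [-0.0, 1.1, 0.0]
opening: 0.0561
gripper_force: 0.0
```

Call:
arm_command(deltas=[[[0,0,0,0,0,0],[0,0,0,0,0,0],[0,0,0,0,0,0],[0,0,0,0,0,0],[0,0,0,0,0,0],[0,0,0,0,0,0],[0,0,0,0,0,0],[0,0,0,0,0,0]]], gripper=-1, squeeze=25)

```text
t: 4.53
tool_pos: [0.4342, 0.1382, 0.1018]
orientation: [-2.382, -2.048, 0.001]
force: [-4.3, 0.3, 4.4]
opening: 0.0231
gripper_force: 25.0
```

Call:
arm_command(deltas=[[[0,0,0.4,0,0,0],[0,0,0.5,0,0,0],[0,0,0.7,0,0,0],[0,0,1,0,0,0],[0,0,1.5,0,0,0],[0,0,1.5,0,0,0],[0,0,1.5,0,0,0],[0,0,1.5,0,0,0],[0,0,1.4,0,0,0],[0,0,1,0,0,0],[0,0,0,0,0,0],[0,0,0,0,0,0]]])

```text
t: 5.53
tool_pos: [0.435, 0.1381, 0.2124]
orientation: [2.382, 2.047, 0.002]
force: [-0.2, -0.7, -0.6]
opening: 0.0234
gripper_force: 25.0
```

```bash
python3 - <<'E'
from h import *
s=monitor.read_state(); T=cv2.Rodrigues(s["orientation"])[0]; print("yaw",np.degrees(np.arctan2(T[1,0],T[0,0])),s["tool_pos"],s["opening"],s["force"])
im=eyes.read_camera("top"); cv2.imwrite("pics/t1.png",im)
cc=cam("top"); a=cv2.resize(im[205:285,160:260],None,fx=4,fy=4,interpolation=cv2.INTER_CUBIC)
b=cv2.resize(eyes.read_camera("scene")[180:300,180:280],None,fx=3.3,fy=3.3,interpolation=cv2.INTER_CUBIC); o=np.zeros((400,750,3),np.uint8); o[:320,:400]=a;o[:396,410:740]=b; cv2.imwrite("pics/crop3.png",o)
E
```

```text
yaw 81.35688605947557 [0.43503293 0.13814448 0.21240733] 0.023365255719015838 [-0.22349217 -0.68424017 -0.55387075]
```

View pics/crop3.png

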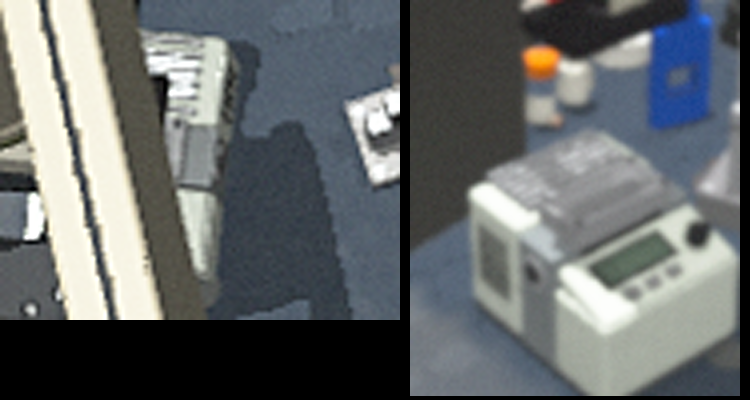

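The scene view shows the cap off the gauge and the bare slot plate exposed. Carrying the cap to the bare front-right area.

Call:
arm_command(deltas=[[[-0.2,-1.5,0,0,0,0],[-0.3,-3,0,0,0,1],[-0.4,-3.7,0,0,0,1],[-0.5,-4,0,0,0,1],[-0.5,-4,0,0,0,1],[-0.5,-4,0,0,0,1],[-0.5,-4,0,0,0,1],[-0.5,-4,0,0,0,1],[-0.5,-3.7,0,0,0,1],[-0.4,-3,0,0,0,0.7],[-0.2,-1.8,0,0,0,0],[0,-0.6,0,0,0,0]]])

```text
t: 6.63
tool_pos: [0.3881, -0.2372, 0.2103]
orientation: [-2.222, -2.218, 0.002]
force: [-0.1, 0.4, -1.9]
opening: 0.0235
gripper_force: 25.0
```

Call:
arm_command(deltas=[[[0,0,-1.5,0,0,0],[0,0,-2.5,0,0,0],[0,0,-2.5,0,0,0],[0,0,-2.5,0,0,0],[0,0,-2.5,0,0,0],[0,0,-2.5,0,0,0],[0,0,-1.5,0,0,0],[0,0,-1,0,0,0],[0,0,0,0,0,0],[0,0,0,0,0,0]]])

```text
t: 7.47
tool_pos: [0.3893, -0.2343, 0.0464]
orientation: [-2.219, -2.222, 0.0]
force: [-0.1, -0.2, -1.3]
opening: 0.0232
gripper_force: 25.0
```

```bash
python3 - <<'E'
from h import *
s=monitor.read_state(); T=cv2.Rodrigues(s["orientation"])[0]; print("yaw",np.degrees(np.arctan2(T[1,0],T[0,0])),T[:,2],s["tool_pos"],s["opening"],s["force"])
im=eyes.read_camera("wrist"); a=cv2.resize(im,(480,360))
b=cv2.resize(eyes.read_camera("scene")[120:260,260:400],None,fx=2.2,fy=2.2,interpolation=cv2.INTER_CUBIC); o=np.zeros((360,795,3),np.uint8); o[:,:480]=a;o[:308,485:793]=b; cv2.imwrite("pics/crop4.png",o)
E
```

```text
yaw 90.08214542987089 [-9.95693009e-04  8.99287226e-04 -9.99999100e-01] [ 0.38930612 -0.23428466  0.0463832 ] 0.023190245708743385 [-0.07029919 -0.17648836 -1.29516638]
```

View pics/crop4.png

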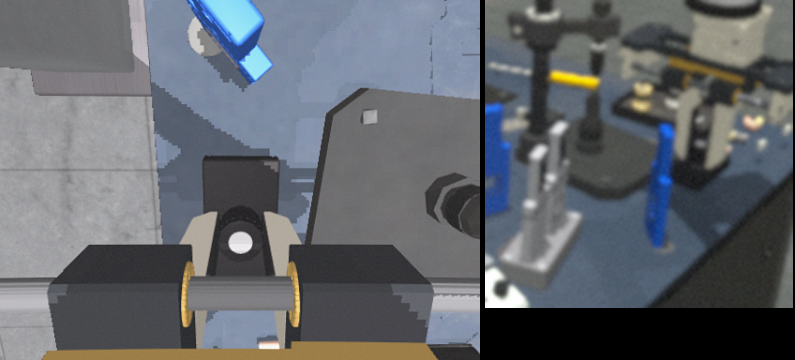

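The wrist view shows the cap held level, with the knob at (240,242) and bare worktop below it, clear of the blue paddle and the base plate. Lowering gently.

Call:
arm_command(deltas=[[[0,0,-0.8,0,0,0],[0,0,-0.8,0,0,0],[0,0,-0.6,0,0,0],[0,0,-0.4,0,0,0],[0,0,-0.2,0,0,0],[0,0,0,0,0,0],[0,0,0,0,0,0]]])

```text
t: 8.15
tool_pos: [0.3894, -0.2349, 0.0185]
orientation: [-2.22, -2.222, 0.0]
force: [-1.5, 0.6, -2.4]
opening: 0.0235
gripper_force: 25.0
```

Call:
arm_command(deltas=[[[0,0,-0.1,0,0,0],[0,0,-0.1,0,0,0],[0,0,-0.1,0,0,0],[0,0,0,0,0,0],[0,0,0,0,0,0]]])

```text
t: 8.57
tool_pos: [0.3897, -0.235, 0.0158]
orientation: [2.22, 2.222, 0.0]
force: [0.0, -0.7, -0.7]
opening: 0.0234
gripper_force: 25.0
```

Call:
arm_command(deltas=[[[0,0,-0.1,0,0,0],[0,0,0,0,0,0],[0,0,0,0,0,0]]])

```text
t: 8.82
tool_pos: [0.3897, -0.2351, 0.0157]
orientation: [2.22, 2.223, -0.0]
force: [-4.5, 2.6, 11.0]
opening: 0.0233
gripper_force: 25.0
```

Call:
arm_command(deltas=[[[0,0,-0.05,0,0,0],[0,0,0,0,0,0],[0,0,0,0,0,0]]])

```text
t: 9.07
tool_pos: [0.3897, -0.2351, 0.0157]
orientation: [-2.22, -2.223, 0.0]
force: [-6.6, 5.0, 17.6]
opening: 0.0235
gripper_force: 25.0
```

Contact is confirmed. I'll relieve the push, open the gripper and withdraw.

Call:
arm_command(deltas=[[[0,0,0.1,0,0,0],[0,0,0,0,0,0],[0,0,0,0,0,0]]])

```text
t: 9.32
tool_pos: [0.3898, -0.2351, 0.0157]
orientation: [2.22, 2.222, 0.0]
force: [-1.9, 1.3, 6.8]
opening: 0.0233
gripper_force: 25.0
```

Call:
arm_command(deltas=[[[0,0,0,0,0,0],[0,0,0,0,0,0],[0,0,0,0,0,0],[0,0,0,0,0,0],[0,0,0.5,0,0,0],[0,0,1,0,0,0],[0,0,2,0,0,0],[0,0,3,0,0,0],[0,0,4,0,0,0],[0,0,4,0,0,0],[0,0,3,0,0,0],[0,0,2,0,0,0]]], gripper=0.1)

```text
t: 10.32
tool_pos: [0.3907, -0.2358, 0.2155]
orientation: [2.216, 2.218, 0.001]
force: [-0.2, -0.3, 0.2]
opening: 0.0511
gripper_force: 0.0
```

Call:
arm_command(deltas=[[[0.7,1.7,0,0,0,1.57],[0.7,1.7,0,0,0,1.57],[0.7,1.7,0,0,0,1.57],[0.7,1.7,0,0,0,1.57],[0.7,1.7,0,0,0,1.57],[0.7,1.7,0,0,0,1.57],[0.7,1.7,0,0,0,1.57],[0.7,1.7,0,0,0,1.57],[0.7,1.7,0,0,0,1.57],[0.75,1.97,0,0,0,1.57],[0,0,0,0,0,0],[0,0,0,0,0,0]]])

```text
t: 11.32
tool_pos: [0.4602, -0.0616, 0.211]
orientation: [1.893, 2.506, 0.0]
force: [0.4, -1.4, 0.7]
opening: 0.0516
gripper_force: 0.0
```

```bash
python3 - <<'E'
from h import *
c=cam("wrist"); s=monitor.read_state(); T=cv2.Rodrigues(s["orientation"])[0]; print("yaw",np.degrees(np.arctan2(T[1,0],T[0,0])),s["tool_pos"],s["opening"])
im=eyes.read_camera("wrist"); cv2.imwrite("pics/w3.png",im); np.savez("w3.npz",m=c[0],R=c[1],t=c[2])
t=eyes.read_camera("top"); cv2.imwrite("pics/t3.png",t)
p=proj(c,[.46,-.0623,.13]);print(p, proj(cam("top"),[.39,-.235,.036]))
u,v=p.astype(int); x0,y0=u-50,v-50; print(x0,y0)
a=cv2.resize(im[y0:y0+100,x0:x0+100],None,fx=4,fy=4,interpolation=cv2.INTER_CUBIC)
g=t[225:260,165:215]; b=cv2.resize(g,None,fx=5,fy=5,interpolation=cv2.INTER_CUBIC)
d=cv2.resize(t[215:290,310:400],None,fx=3,fy=3,interpolation=cv2.INTER_CUBIC)
o=np.zeros((410,800,3),np.uint8); o[:400,:400]=a;o[:175,410:660]=b;o[180:405,410:680]=d
cv2.imwrite("pics/crop5.png",o)
E
```

```text
yaw 105.86047521567517 [ 0.46015362 -0.06162259  0.21095949] 0.051588791019152175
[256.19765946 196.52547976] [369.75343484 254.97041611]
206 146
```

View pics/crop5.png

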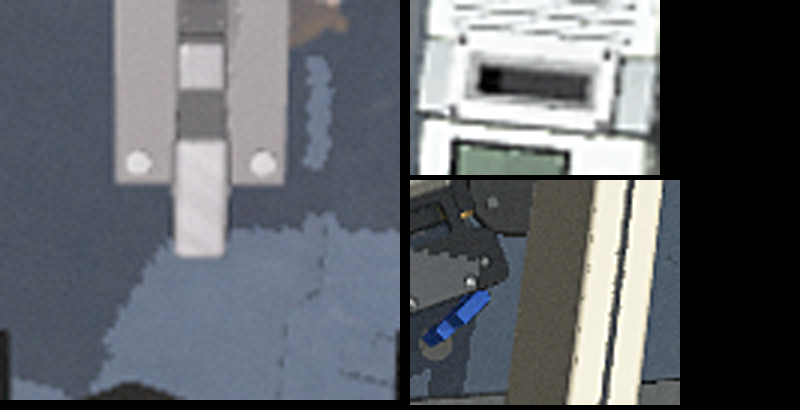

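The handle's top face is at crop (200,198), as predicted, so the hand is centred. The open slot shows at crop (532,84). Descending on the handle.

Call:
arm_command(deltas=[[[0,0,-2,0,0,0],[0,0,-2,0,0,0],[0,0,-2,0,0,0],[0,0,-2,0,0,0],[0,0,-1.5,0,0,0],[0,0,-1.5,0,0,0],[0,0,-0.7,0,0,0],[0,0,-0.4,0,0,0],[0,0,0,0,0,0],[0,0,0,0,0,0]]])

```text
t: 12.25
tool_pos: [0.4604, -0.0627, 0.0899]
orientation: [1.896, 2.504, 0.0]
force: [0.4, -0.1, -0.3]
opening: 0.0509
gripper_force: 0.0
```

Call:
arm_command(deltas=[[[0,0,0,0,0,0],[0,0,0,0,0,0],[0,0,0,0,0,0],[0,0,0,0,0,0],[0,0,0,0,0,0],[0,0,0,0,0,0],[0,0,0,0,0,0],[0,0,0,0,0,0],[0,0,0,0,0,0]]], gripper=-1, squeeze=35)

```text
t: 13.0
tool_pos: [0.46, -0.0622, 0.0892]
orientation: [-1.896, -2.505, -0.0]
force: [-0.6, -0.9, 0.8]
opening: 0.0096
gripper_force: 35.0
```

```bash
python3 - <<'E'
from h import *
s=monitor.read_state(); T=cv2.Rodrigues(s["orientation"])[0]; print("yaw",np.degrees(np.arctan2(T[1,0],T[0,0])),T[:,2],s["tool_pos"],s["opening"],s["force"],s["wrist_torque"])
c=cam("top"); E=lambda L:np.array([onz(c,(u-410)/5+165,v/5+225,.094) for u,v in L])
for L in ([(466,52),(604,62),(600,110),(463,100)],[(478,66),(590,75),(586,104),(478,95)]):
    P=E(L); print(P.mean(0),[np.linalg.norm(P[i]-P[(i+1)%4]).round(4) for i in range(4)])
E
```

```text
yaw 105.76039671506696 [-5.92800183e-06  5.23239864e-06 -1.00000000e+00] [ 0.46001783 -0.06222754  0.0891674 ] 0.00958094333174173 [-0.60832506 -0.94098355  0.79400493] [-0.0383334  -0.09710293  0.05250624]
[0.43510202 0.13691276 0.094     ] [np.float64(0.0559), np.float64(0.0193), np.float64(0.0552), np.float64(0.0193)]
[0.43348922 0.13704286 0.094     ] [np.float64(0.0453), np.float64(0.0117), np.float64(0.0436), np.float64(0.0117)]
```

Call:
arm_command(deltas=[[[0,0,0.4,0,0,0],[0,0,0.6,0,0,0],[0,0,0.8,0,0,0],[0,0,1,0,0,0],[0,0,1.5,0,0,0],[0,0,2,0,0,0],[0,0,2,0,0,0],[0,0,2,0,0,0],[0,0,2,0,0,0],[0,0,1.5,0,0,0],[0,0,0.8,0,0,0],[0,0,0,0,0,0]]])

```text
t: 14.0
tool_pos: [0.4613, -0.0625, 0.2382]
orientation: [1.893, 2.502, 0.003]
force: [-0.0, -0.5, -1.4]
opening: 0.0098
gripper_force: 35.0
```

Call:
arm_command(deltas=[[[-0.36,0.8,0,0,0,-2.44],[-0.36,1.3,0,0,0,-2.44],[-0.36,1.5,0,0,0,-2.44],[-0.36,1.6,0,0,0,-2.44],[-0.36,1.6,0,0,0,-2.44],[-0.36,1.6,0,0,0,-2.44],[-0.36,1.5,0,0,0,-2.44],[-0.36,1.3,0,0,0,-2.44],[-0.36,1,0,0,0,-2.44],[-0.36,0.83,0,0,0,-2.44],[0,0,0,0,0,0],[0,0,0,0,0,0]]])

```text
t: 15.0
tool_pos: [0.4235, 0.0682, 0.2343]
orientation: [-2.38, -2.05, 0.002]
force: [-1.0, -0.4, -0.9]
opening: 0.0098
gripper_force: 35.0
```

```bash
python3 - <<'E'
from h import *
c=cam("wrist"); s=monitor.read_state(); T=cv2.Rodrigues(s["orientation"])[0]; print("yaw",np.degrees(np.arctan2(T[1,0],T[0,0])),s["tool_pos"],s["opening"])
im=eyes.read_camera("wrist"); cv2.imwrite("pics/w4.png",im); np.savez("w4.npz",m=c[0],R=c[1],t=c[2])
t=eyes.read_camera("top"); cv2.imwrite("pics/t4.png",t)
p=proj(c,[.4345,.137,.094]);u,v=p.astype(int); x0,y0=u-65,max(v-60,0); print(x0,y0,p)
a=cv2.resize(im[y0:y0+120,x0:x0+130],None,fx=4,fy=4,interpolation=cv2.INTER_CUBIC)
b=cv2.resize(t[215:285,320:390],None,fx=3.5,fy=3.5,interpolation=cv2.INTER_CUBIC)
w=cv2.resize(im,(256,192))
o=np.zeros((500,800,3),np.uint8); o[:a.shape[0],:520]=a;o[:245,530:775]=b;o[250:442,530:786]=w
cv2.imwrite("pics/crop6.png",o)
E
```

```text
yaw 81.49587838419671 [0.42354081 0.06816252 0.23433204] 0.009772017679293848
192 39 [257.04489454  99.89510304]
```

View pics/crop6.png

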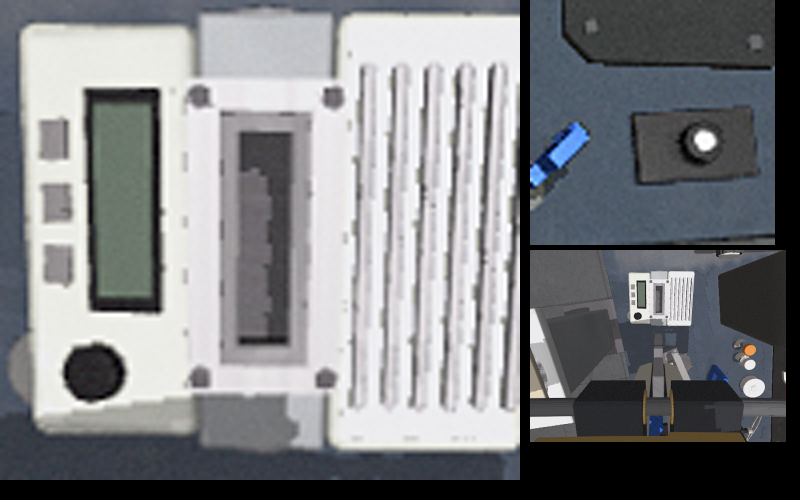

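The cap lies flat with its knob up at crop (703,143). The slot is open, with its lead-in outline at (220,112)–(309,366).

```bash
python3 - <<'E'
from h import *
z=np.load("w4.npz",allow_pickle=True); c=(z["m"].item(),z["R"],z["t"]); s=monitor.read_state()
def f(L,zz):
    P=np.array([onz(c,u/4+192,v/4+39,zz)[:2] for u,v in L]); d=P[0]+P[1]-P[2]-P[3]
    print(P.mean(0).round(4),[np.linalg.norm(P[i]-P[(i+1)%4]).round(4) for i in range(4)],"yaw",np.degrees(np.arctan2(-d[0],d[1])))
f([(220,112),(312,112),(308,366),(219,366)],.094)
f([(237,131),(292,131),(290,347),(237,347)],.090)
f([(192,79),(344,79),(339,391),(187,392)],.094)
f([(200,96),(334,96),(326,378),(201,378)],.094)
# paddle handle in this view: where is it relative to the tool
print(proj(c,list(s["tool_pos"][:2])+[.234]), s["tool_pos"],s["t"])
E
```

```text
[0.4355 0.1371] [np.float64(0.0196), np.float64(0.0535), np.float64(0.02), np.float64(0.0535)] yaw -8.97834453004505
[0.4354 0.1372] [np.float64(0.0119), np.float64(0.046), np.float64(0.012), np.float64(0.0461)] yaw -8.676885378806885
[0.4357 0.1375] [np.float64(0.0322), np.float64(0.0656), np.float64(0.0343), np.float64(0.0658)] yaw -9.338304961805482
[0.4357 0.1373] [np.float64(0.0285), np.float64(0.0593), np.float64(0.0282), np.float64(0.0593)] yaw -9.125499749315571
[257.11262681 240.15360688] [0.42391257 0.0676468  0.23464915] 15.1
```

Call:
arm_command(deltas=[[[0.2,0.9,0,0,0,-0.4],[0.2,1.4,0,0,0,0],[0.26,1.5,0,0,0,0],[0.2,1.4,0,0,0,0],[0.2,1,0,0,0,0],[0.1,0.75,0,0,0,0],[0,0,-1,0,0,0],[0,0,-1.5,0,0,0],[0,0,-1,0,0,0],[0,0,-0.8,0,0,0],[0,0,0,0,0,0],[0,0,0,0,0,0]]])

```text
t: 16.1
tool_pos: [0.4352, 0.1371, 0.1915]
orientation: [-2.39, -2.039, 0.002]
force: [0.2, -0.4, -1.7]
opening: 0.0099
gripper_force: 35.0
```

```bash
python3 - <<'E'
from h import *
c=cam("wrist"); s=monitor.read_state(); T=cv2.Rodrigues(s["orientation"])[0]; print("yaw",np.degrees(np.arctan2(T[1,0],T[0,0])),s["tool_pos"],s["opening"],T[:,2])
im=eyes.read_camera("wrist"); cv2.imwrite("pics/w5.png",im)
p=proj(c,[.4355,.1372,.094]);print(p); u,v=p.astype(int)
y0=max(v-90,0);a=cv2.resize(im[y0:y0+150,u-90:u+90],None,fx=4,fy=4,interpolation=cv2.INTER_CUBIC);cv2.imwrite("pics/crop7.png",a)
E
```

```text
yaw 80.93655576045981 [0.43519205 0.13712843 0.1915386 ] 0.009944492881026093 [-1.25757575e-03 -3.42213530e-04 -9.99999151e-01]
[256.66409205 189.59296458]
```

View pics/crop7.png

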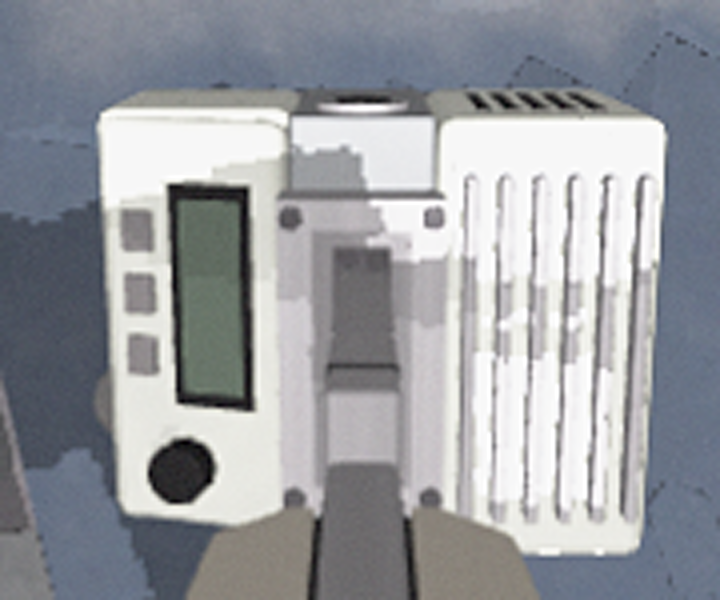

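The blade edge at (362,380) lines up with the slot at (361,300). Lowering in stages with a force check.

Call:
arm_command(deltas=[[[0.02,0,-0.6,0,0,0],[0,0,-0.6,0,0,0],[0,0,-0.5,0,0,0],[0,0,-0.5,0,0,0],[0,0,-0.4,0,0,0],[0,0,-0.4,0,0,0],[0,0,-0.4,0,0,0],[0,0,0,0,0,0],[0,0,0,0,0,0]]])

```text
t: 16.9
tool_pos: [0.4356, 0.1376, 0.1579]
orientation: [-2.389, -2.039, 0.001]
force: [-0.6, 0.1, -1.0]
opening: 0.0096
gripper_force: 35.0
```

Call:
arm_command(deltas=[[[0,0,-0.6,0,0,0],[0,0,-0.7,0,0,0],[0,0,-0.7,0,0,0],[0,0,-0.7,0,0,0],[0,0,-0.6,0,0,0],[0,0,-0.5,0,0,0],[0,0,-0.4,0,0,0],[0,0,0,0,0,0],[0,0,0,0,0,0],[0,0,0,0,0,0],[0,0,0,0,0,0],[0,0,0,0,0,0]]])

```text
t: 17.9
tool_pos: [0.436, 0.1376, 0.1165]
orientation: [2.389, 2.039, 0.001]
force: [-0.5, -0.1, -2.1]
opening: 0.0098
gripper_force: 35.0
```

```bash
python3 - <<'E'
from h import *
for i in range(4):
    s=monitor.read_state(); print(s["t"],s["tool_pos"],s["force"],s["opening"]); c=cam("wrist"); im=eyes.read_camera("wrist")
cv2.imwrite("pics/w6.png",im); sc=eyes.read_camera("scene")
p=proj(c,[.4355,.1372,.094]); q=proj(cam("scene"),[.4355,.1372,.094]); print(p,q)
u,v=p.astype(int); a=cv2.resize(im[v-70:v+50,u-40:u+40],None,fx=5,fy=5,interpolation=cv2.INTER_CUBIC)
u,v=q.astype(int); b=cv2.resize(sc[v-60:v+60,u-40:u+40],None,fx=4.8,fy=5,interpolation=cv2.INTER_CUBIC)
cv2.imwrite("pics/crop8.png",np.hstack([a,b]))
E
```

```text
17.9 [0.4360426  0.13762849 0.1165244 ] [-0.45441812 -0.07983336 -2.08571675] 0.009849395763503136
17.95 [0.43604815 0.13762139 0.11649295] [-0.35015098 -0.42759281 -0.95393702] 0.009913005108768922
18.0 [0.43605323 0.13760246 0.11645572] [ 0.22104014  0.33926934 -0.00780941] 0.009654142948204304
18.05 [0.43600902 0.13759288 0.11638567] [-0.71855746 -0.19634789 -1.08277034] 0.009974070279582303
[255.48188823 224.83715369] [239.30128689 237.46539129]
```

View pics/crop8.png

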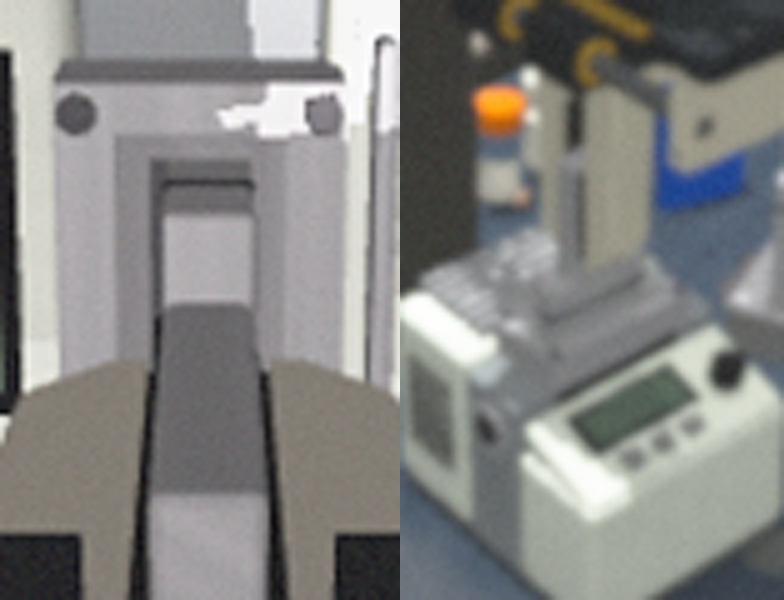

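The engraved line shows at crop (208,182), still about 5 mm above the rim. The blade sits about 0.5 mm to +x, so I'll trim that and lower the rest.

Call:
arm_command(deltas=[[[-0.05,-0.03,-0.2,0,0,0],[0,0,-0.2,0,0,0],[0,0,-0.1,0,0,0],[0,0,0,0,0,0],[0,0,0,0,0,0],[0,0,0,0,0,0],[0,0,0,0,0,0],[0,0,0,0,0,0],[0,0,0,0,0,0],[0,0,0,0,0,0],[0,0,0,0,0,0],[0,0,0,0,0,0]]])

```text
t: 19.15
tool_pos: [0.4353, 0.1373, 0.1111]
orientation: [-2.39, -2.04, 0.0]
force: [0.2, 0.3, -1.8]
opening: 0.0098
gripper_force: 35.0
```

```bash
python3 - <<'E'
from h import *
for i in range(3):
    s=monitor.read_state(); print(s["t"],s["tool_pos"],s["force"],s["opening"]); c=cam("wrist"); im=eyes.read_camera("wrist")
cv2.imwrite("pics/w7.png",im)
T=cv2.Rodrigues(s["orientation"])[0]; yv=T[:,0]
P=np.array([.4355,.1372,0])+.022*yv
for z in(.092,.093,.094,.095,.096,.106): print(z,proj(c,[P[0],P[1],z]).round(2))
# column profile along the blade's middle
u=int(round(proj(c,[P[0],P[1],.094])[0])); v0=int(proj(c,[P[0],P[1],.094])[1])
g=cv2.cvtColor(im,cv2.COLOR_BGR2GRAY)[:,u-5:u+6].mean(1); print(v0,list(enumerate(g[v0-12:v0+22].round().astype(int),v0-12)))
w6=cv2.cvtColor(cv2.imread("pics/w6.png"),cv2.COLOR_BGR2GRAY)[:,u-5:u+6].mean(1);print("before",[int(x) for x in w6[v0-16:v0+16]])
E
```

```text
19.15 [0.43528336 0.13727436 0.11113541] [ 0.21826512  0.29977115 -1.77490125] 0.009800891732431925
19.2 [0.43531552 0.13728605 0.11115353] [0.6865324  0.36666401 0.09181137] 0.009921737577677857
19.25 [0.4353127  0.13726697 0.11113587] [ 0.26471593  0.21294446 -1.71323786] 0.009933195578305963
0.092 [256.61 190.28]
0.093 [256.61 190.77]
0.094 [256.62 191.25]
0.095 [256.62 191.75]
0.096 [256.62 192.24]
0.106 [256.67 197.51]
191 [(179, np.int64(187)), (180, np.int64(183)), (181, np.int64(175)), (182, np.int64(156)), (183, np.int64(145)), (184, np.int64(142)), (185, np.int64(143)), (186, np.int64(146)), (187, np.int64(125)), (188, np.int64(106)), (189, np.int64(92)), (190, np.int64(60)), (191, np.int64(92)), (192, np.int64(107)), (193, np.int64(106)), (194, np.int64(105)), (195, np.int64(105)), (196, np.int64(121)), (197, np.int64(152)), (198, np.int64(172)), (199, np.int64(175)), (200, np.int64(173)), (201, np.int64(172)), (202, np.int64(173)), (203, np.int64(173)), (204, np.int64(173)), (205, np.int64(173)), (206, np.int64(173)), (207, np.int64(172)), (208, np.int64(172)), (209, np.int64(172)), (210, np.int64(172)), (211, np.int64(171)), (212, np.int64(173))]
before [179, 198, 197, 194, 184, 160, 146, 143, 144, 146, 134, 110, 102, 105, 93, 61, 93, 107, 106, 107, 105, 122, 152, 172, 176, 174, 175, 173, 174, 173, 174, 173]
```

```bash
python3 - <<'E'
from h import *
from scipy.optimize import least_squares
c=cam("wrist"); s=monitor.read_state(); T=cv2.Rodrigues(s["orientation"])[0]; yv=T[:,0]; tp=s["tool_pos"]
G={k:cv2.cvtColor(cv2.imread(f"pics/{k}.png"),cv2.COLOR_BGR2GRAY)[:,251:262].mean(1) for k in("w4","w7")}
for k in G: print(k,[int(x) for x in G[k][185:290]])
pts={"line":(.022,.066),"sh_out":(.022,.078),"sh_in":(.012,.078),"top_out":(.012,.124),"top_in":(-.012,.124)}
for n,(y,h) in pts.items():
    P=tp+yv*y; P=[P[0],P[1],tp[2]-.0832+h]; p=proj(c,P); P1=np.array(P)+[0,0,.001]; P2=np.array(P)+yv*.001
    print(n,p.round(2),"d/dz",(proj(c,P1)-p)[1].round(2),"d/dy",(proj(c,P2)-p)[1].round(2))
E
```

```text
w4 [84, 82, 81, 83, 74, 47, 73, 85, 85, 84, 83, 97, 121, 137, 140, 139, 138, 138, 138, 138, 138, 138, 139, 138, 138, 138, 137, 139, 140, 112, 84, 79, 81, 81, 81, 81, 81, 82, 81, 80, 80, 82, 80, 81, 81, 81, 80, 81, 81, 82, 81, 80, 81, 80, 81, 81, 81, 80, 80, 81, 80, 80, 81, 81, 80, 81, 81, 93, 112, 120, 124, 128, 130, 131, 131, 132, 131, 130, 130, 129, 128, 128, 128, 127, 128, 128, 128, 129, 127, 128, 127, 126, 126, 125, 124, 125, 124, 124, 124, 126, 127, 128, 128, 129, 128]
w7 [142, 145, 124, 106, 92, 60, 92, 106, 106, 105, 104, 120, 151, 172, 175, 172, 172, 173, 173, 173, 172, 172, 171, 173, 172, 172, 171, 173, 175, 141, 105, 100, 100, 101, 102, 102, 102, 102, 101, 102, 102, 102, 101, 101, 101, 100, 102, 101, 101, 101, 101, 101, 102, 101, 101, 102, 101, 102, 102, 101, 100, 102, 102, 101, 102, 100, 101, 116, 141, 151, 156, 161, 163, 164, 164, 164, 165, 164, 163, 163, 160, 160, 159, 159, 159, 160, 160, 161, 159, 159, 158, 158, 157, 157, 155, 155, 155, 156, 156, 158, 158, 160, 161, 161, 162]
line [256.3  191.15] d/dz 0.49 d/dy -1.7
sh_out [256.33 197.4 ] d/dz 0.56 d/dy -1.8
sh_in [256.32 215.11] d/dz 0.64 d/dy -1.75
top_out [256.47 254.03] d/dz 1.13 d/dy -2.24
top_in [256.44 305.41] d/dz 1.43 d/dy -2.06
```

The edges of line, shoulder and handle top fit zero height error and no slip in the grip, with the paddle about 0.6 mm to +y of the hand. Small centring nudge, then a hold.

Call:
arm_command(deltas=[[[0,-0.04,0,0,0,0],[0,0,0,0,0,0],[0,0,0,0,0,0],[0,0,0,0,0,0],[0,0,0,0,0,0],[0,0,0,0,0,0],[0,0,0,0,0,0],[0,0,0,0,0,0]]])

```text
t: 19.97
tool_pos: [0.4353, 0.1369, 0.1111]
orientation: [-2.39, -2.039, 0.0]
force: [0.2, -0.5, -0.5]
opening: 0.0099
gripper_force: 35.0
```

```bash
python3 -c "
from h import *
print(ticket.close_job())"
```

```text
the job is handed in; nothing more can be done
None
```

The job is handed in at about 20 s of the 66 s: the dust cap is flat on the bare worktop, knob up, and the window paddle is held upright in the slot with its line within about 0.1 mm of the rim by the arm's own readings (no verdict came back).

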